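# Make up two desk kits

### The arm

A 6-joint arm with a two-finger parallel gripper is mounted at the origin on a cart in front of the work surface, level with it; the furniture and walls round the work are solid. World frame = base frame: x ahead of the robot, y to its left, z up, the work surface at z = 0. Lengths are in m, angles in rad, forces in N, time in s.
With the tool pointing down it reaches from about 0.4 to 0.825 m from the base axis. Payload 7 kg.
Tool frame: the origin (TCP) lies on the front face of the gripper's body, between the roots of the fingers; the fingertips stand 66 mm ahead of it and the grasp point (between the pads) lies 47 mm ahead of it; z points along the fingers, y is the line along which they close (so a half turn about z gives the same grasp; the last joint's range is limited). The gripper opens to 88 mm and grips with 3 to 60 N. Pads are 19 mm wide; open, the fingers measure 130 mm over their backs; the gripper's body (78 mm by 193 mm) begins 47 mm behind the grasp point.
Start: joints at [-0.899, 0.359, 0.012, 0, -1.224, -0.288], TCP at [0.253, -0.626, 0.292] pointing down, gripper open.
Joint ranges: [-3.07, 3.07], [-1.43, 2.12], [-1.02, 1.25], [-3.03, 1.67], [-3.05, -0], [-3.03, 3.03]. Speed limits (rad/s): [2.39, 2.39, 3.01, 3.14, 3.14, 3.14].

### API

Orientations are given as a rotation vector (axis times angle).
In Python, from cell import sensors, get_image, camera_params, workorder, spot_in, spot_point gives the robot as it stands.
- The arm moves only by the tool jog_arm, never from a script. Its arguments are lists of equal length, an entry for each row: "slide": the shift along the tool's x, y, z in cm, a list of three; "turn": the turn about the tool's z in rad. In form: {"slide": [[x, y, z], ...], "turn": [turn, ...]}. A call has 1 to 8 rows; each row is the pose to reach, as a shift and turn from the pose commanded when the call began, along the tool's axes at that moment; what a row does not reach only later rows make up. A row lasts 1/12 s, in which the tool goes at most 41.7 mm and 7.16 degrees, less where a joint would pass 70% of its speed; a pose out of reach is approached as far as the arm can. A call with a gripper value outside its range is refused whole. "jaw" is the opening, from 0 (shut) to 1 (fully open), set as the call begins (left out, the last holds). The fingers move at their own pace and stop on an object; "squeeze" is the grip in N (left out, the last holds). Time passes only in rows, so rows that repeat a pose let the fingers close. It gives the time, the measured TCP pose, the force, the opening and the grip force at its end, in the units of the state.
- sensors.read_state(): the state, without advancing time (a new reading comes with each control period).
- get_image(name): name is "scene" or "top" or "wrist"; returns the picture (384x512x3 uint8, red, green, blue); there is no depth.
- camera_params(name): a dict with "vfov" (degrees; the focal length in pixels is half the picture's height over the tangent of half this angle, whatever the lens; pixels are square), "cx", "cy" (the principal point, pixels), "k1" (the pictures are not rectified: a ray, as slopes to the right and down, at radius r is drawn at 1 + k1 r^2 times it, then the intrinsics apply), "R" (3x3) and "t" (3): a world point X has camera coordinates R X + t; the wrist camera has in their place "tool_from_camera" (4x4, takes a point from camera to tool coordinates, whose origin is the TCP and whose axes are the flange's). Camera axes: x right, y down, z forward; pixel columns grow to the right and rows downward; lengths in m; the calibration is good to about 2 mm. A picture is of the moment at which its call begins: read the wrist's pose just before it. camera_params takes no time and is no camera call.
- workorder.close_job(): hands the job in; it is judged then, once.
Trained networks look in the newest picture that a camera, given by its name, has taken for a name from the list of things; names that differ only in an ending like _2 or _b are one class to them, and where a whole thing is asked for, a point or a joint stands for the part that bears it (a point fixed in the world has none). Each returns a list of dicts, best first, with "conf" (0 to 1); they miss things now and then, are a little off and sometimes report something else, mostly with a low value. They report only what shows in the picture. A call takes as long as a camera call. They do not tell look-alikes from the thing itself.
- spot_in(name, camera): "bbox" ([left, top, right, bottom] in pixels, round what is visible of it).
- spot_point(name, camera): "at" ([column, row] in pixels: a listed point, or the origin of a listed thing).
The state is a dict: "t": time; "joints": joint angles; "joint_vel": joint speeds; "joint_efforts": joint torques, N m; "eef_pos": TCP position; "ee_rot": TCP orientation; "ft_force": force on the tool from outside, world axes, zero at the start; "wrist_torque": the same for the moment, N m; "opening": opening from 0.0 (shut) to 1.0 (fully open); "finger_force": force on a finger pad.
Only numpy, scipy, OpenCV 4.12 (cv2) and the standard library are available. Lean on these libraries where they do the work, as an engineer would, in place of code of your own. Each camera call takes 0.05 s, during which the arm holds its last target. There are 200 camera calls.

### The job

Make up the two desk kits in the grey holders. The holder with three pockets gets the date stamp in its rectangular pocket, the brown seal in the small round pocket and one glue stick in the larger round pocket; the holder with the long slot gets the stapler in the slot and the other glue stick in its round pocket. Everything must stand upright on the pocket floors, and the eraser and the binder clip stay where they lie.

Things in the scene. Friction and masses are not known exactly. Their poses are not given: they have to be found in the camera images.
- three_pocket_holder: fixed grey block, 76 (x) by 220 (y) by 16 mm high, three open pockets in a row along y at x = 0, each 12 mm deep (floors 4 mm above the desk): rectangular 52 (x) by 66 (y) mm centred at y = -71 mm, small round 34 mm diameter at y = -4 mm, larger round 44 mm diameter at y = +72 mm. Blank label on its -x side. Origin: centre of the underside; z up.
- slot_holder: fixed grey block, 76 (x) by 230 (y) by 16 mm high, two open pockets in a row along y at x = 0, each 12 mm deep (floors 4 mm above the desk): long rectangular slot 50 (x) by 152 (y) mm centred at y = -29 mm, round pocket 44 mm diameter at y = +83 mm. Blank label on its -x side. Origin: centre of the underside; z up.
- stapler: dark blue stapler standing on its base, loose; base 30 mm (x) by 132 mm (y), 46 mm high overall; the upper arm (24 to 46 mm up) is 20 mm wide along x and can be gripped across x at mid-length, its arm does not move. Its long axis is y. Origin: centre of the underside; z up. Either way round is good in the slot.
- date_stamp: self-inking date stamp, red grip on a black open frame, standing on its foot, loose; 60 mm high; foot 30 mm (x) by 40 mm (y); the grip at 40 to 60 mm up is a block 32 mm (x) by 48 mm (y) and does not move. Origin: centre of the underside; z up.
- seal: personal seal, a brown upright cylinder about 15 mm across and 56 mm tall, standing on its red end, loose. Origin: centre of the underside; z up.
- glue_stick_a: glue stick, an upright cylinder 26 mm across and 92 mm tall (yellow barrel, blue cap), standing on its end loose on the desk; the two glue sticks are identical. Origin: centre of the underside; z up.
- glue_stick_b: glue stick, an upright cylinder 26 mm across and 92 mm tall (yellow barrel, blue cap), standing on its end loose on the desk; the two glue sticks are identical. Origin: centre of the underside; z up.
- eraser: loose eraser lying on the desk, 22 mm (x) by 44 mm (y) by 13 mm high, white with a blue sleeve; a bystander, leave it. Origin: centre of the underside.
- binder_clip: loose black binder clip lying on the desk, 41 mm (x) by 69 mm (y, with its wire handles) by 21 mm high; a bystander, leave it. Origin: centre of the underside.
There are look-alikes about, which are no part of the job. What is shaped like the date_stamp but blue is not meant.

How it is judged:
At the end, for the whole second after the job is handed in: Each thing is in its named pocket: centre within 13 mm of the pocket's (stapler 14; stamp 20 along the row), underside under 9 mm above the holder's underside, upright within 0.12 rad, released and at rest. One glue stick, either, in each holder (x of date_stamp in the frame of three_pocket_holder between -0.013 and 0.013 m and y of date_stamp in the frame of three_pocket_holder between -0.091 and -0.051 m and z of date_stamp in the frame of three_pocket_holder between 0 and 0.009 m and x of seal in the frame of three_pocket_holder between -0.013 and 0.013 m and y of seal in the frame of three_pocket_holder between -0.017 and 0.009 m and z of seal in the frame of three_pocket_holder between 0 and 0.009 m and x of stapler in the frame of slot_holder between -0.014 and 0.014 m and y of stapler in the frame of slot_holder between -0.043 and -0.015 m and z of stapler in the frame of slot_holder between 0 and 0.009 m and (((x of glue_stick_a in the frame of three_pocket_holder between -0.013 and 0.013 m and y of glue_stick_a in the frame of three_pocket_holder between 0.059 and 0.085 m and z of glue_stick_a in the frame of three_pocket_holder between 0 and 0.009 m) and (x of glue_stick_b in the frame of slot_holder between -0.013 and 0.013 m and y of glue_stick_b in the frame of slot_holder between 0.07 and 0.096 m and z of glue_stick_b in the frame of slot_holder between 0 and 0.009 m)) or ((x of glue_stick_b in the frame of three_pocket_holder between -0.013 and 0.013 m and y of glue_stick_b in the frame of three_pocket_holder between 0.059 and 0.085 m and z of glue_stick_b in the frame of three_pocket_holder between 0 and 0.009 m) and (x of glue_stick_a in the frame of slot_holder between -0.013 and 0.013 m and y of glue_stick_a in the frame of slot_holder between 0.07 and 0.096 m and z of glue_stick_a in the frame of slot_holder between 0 and 0.009 m))) and angle between each of stapler, date_stamp, seal, glue_stick_a, glue_stick_b's own z axis and vertical below 0.12 rad and linear speed of each of stapler, date_stamp, seal, glue_stick_a, glue_stick_b below 0.02 m/s and contact force between each of stapler, date_stamp, seal, glue_stick_a, glue_stick_b and the fingers below 0.1 N); the robot touches nothing.
It fails at once if the eraser is moved more than 20 mm (distance of eraser from where it was at the start of the episode above 0.02 m).
It fails at once if the binder clip is moved more than 20 mm (distance of binder_clip from where it was at the start of the episode above 0.02 m).
It also fails if it takes over 106 s, if anything falls off the work surface, if the arm or the gripper's body presses on something with over 40 N, if the wrist force passes 120 N, or if a joint passes its speed limit or range.

## Working session

There is one attempt and no reset: what is moved stays moved. The work goes in short steps, Python scripts to look and compute and a tool call to move; the robot and the scene stay as the last step left them, time stands still between calls to the robot, and variables do not carry over. Pictures are saved under pics/ and viewed, at most 14 in all, crops included, and the job is handed in when it is done.

Besides the shell and the picture viewer there is one more tool, called after "Call:" by a JSON object that holds its "fn" and its "kwargs", one argument or row to a line. jog_arm: Moves the arm, as the interface text tells. Its arguments: {"type":"object","properties":{"slide":{"type":"array","items":{"type":"array","items":{"type":"number"}}},"turn":{"type":"array","items":{"type":"number"}},"jaw":{"type":"number"},"squeeze":{"type":"number"}},"required":["slide","turn"]}

```bash
ls; mkdir -p pics; python3 - <<'E'
from cell import *
import cv2,numpy as np
np.set_printoptions(precision=4,suppress=True)
for c in ["top","scene"]:
    im=get_image(c);cv2.imwrite(f"pics/{c}0.png",im[:,:,::-1])
    print(c,camera_params(c))
    for n in ["three_pocket_holder","slot_holder","stapler","date_stamp","seal","glue_stick_a","eraser","binder_clip"]:
        print(n,[(np.round(d["conf"],2),np.round(d["at"],1).tolist()) for d in spot_point(n,c)],[(np.round(d["conf"],2),np.round(d["bbox"]).tolist()) for d in spot_in(n,c)])
print(camera_params("wrist"));print(sensors.read_state())
E
```

```text
pics
top {'vfov': 55.32100001889446, 'cx': 246.57669800065534, 'cy': 190.2503480987296, 'k1': 0.03845683445907487, 'R': array([[-0.1796, -0.9837,  0.0027],
       [-0.9627,  0.1752, -0.2061],
       [ 0.2023, -0.0396, -0.9785]]), 't': array([0.0331, 0.5049, 0.7751])}
three_pocket_holder [(np.float64(0.89), [307.7, 138.8])] []
slot_holder [(np.float64(0.98), [201.9, 166.9])] [(np.float64(0.8), [154.0, 136.0, 253.0, 194.0])]
stapler [(np.float64(0.95), [341.8, 217.1])] [(np.float64(0.56), [314.0, 204.0, 377.0, 226.0])]
date_stamp [(np.float64(0.8), [296.3, 249.3]), (np.float64(0.7), [327.7, 279.0]), (np.float64(0.68), [238.4, 255.1])] [(np.float64(0.83), [288.0, 236.0, 309.0, 263.0]), (np.float64(0.72), [206.0, 203.0, 228.0, 225.0]), (np.float64(0.69), [225.0, 242.0, 249.0, 265.0]), (np.float64(0.64), [319.0, 266.0, 350.0, 284.0])]
seal [(np.float64(0.57), [185.2, 222.1])] [(np.float64(0.67), [260.0, 111.0, 358.0, 164.0]), (np.float64(0.5), [177.0, 218.0, 190.0, 227.0])]
glue_stick_a [(np.float64(0.75), [285.7, 210.1]), (np.float64(0.52), [251.3, 209.1])] [(np.float64(0.64), [279.0, 20
[... 1786 characters left out ...]
1665965, 'tool_from_camera': array([[ 0.0001, -0.9516, -0.3075,  0.0831],
       [ 1.    , -0.0002,  0.001 ,  0.0005],
       [-0.001 , -0.3075,  0.9516, -0.0925],
       [ 0.    ,  0.    ,  0.    ,  1.    ]])}
{'t': 1.7, 'joints': array([-0.8989,  0.3586,  0.0119,  0.    , -1.2241, -0.2881]), 'joint_vel': array([ 0.0005, -0.0006, -0.001 , -0.0009, -0.0015, -0.0004]), 'joint_efforts': array([ -0.0004, -58.2373,  29.3304,   7.0024,   0.0126,  -0.    ]), 'eef_pos': array([ 0.2527, -0.6259,  0.2922]), 'ee_rot': array([ 0.5992, -3.0839, -0.    ]), 'ft_force': array([-0.5763, -0.3635, -0.0277]), 'wrist_torque': array([-0.0049,  0.0029, -0.0027]), 'finger_force': 0.0, 'opening': 0.999862354417406}
```

```bash
python3 - <<'E'
import cv2
im=cv2.imread("pics/top0.png")
cv2.imwrite("pics/top0c.png",cv2.resize(im[90:300,110:390],None,fx=2.85,fy=2.85,interpolation=cv2.INTER_CUBIC))
im=cv2.imread("pics/scene0.png")
cv2.imwrite("pics/scene0c.png",cv2.resize(im[140:310,150:400],None,fx=3.2,fy=3.2,interpolation=cv2.INTER_CUBIC))
E
```

```text
(no output)
```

View pics/top0c.png

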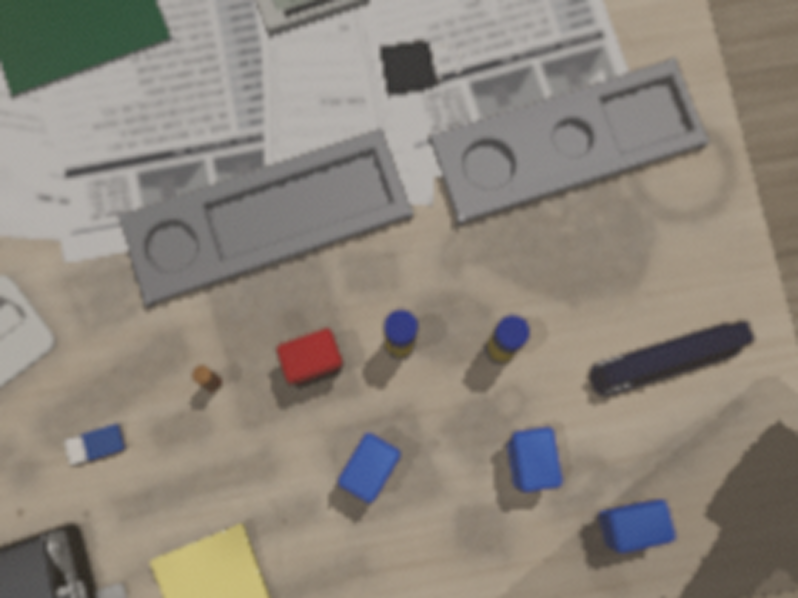

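View pics/scene0c.png

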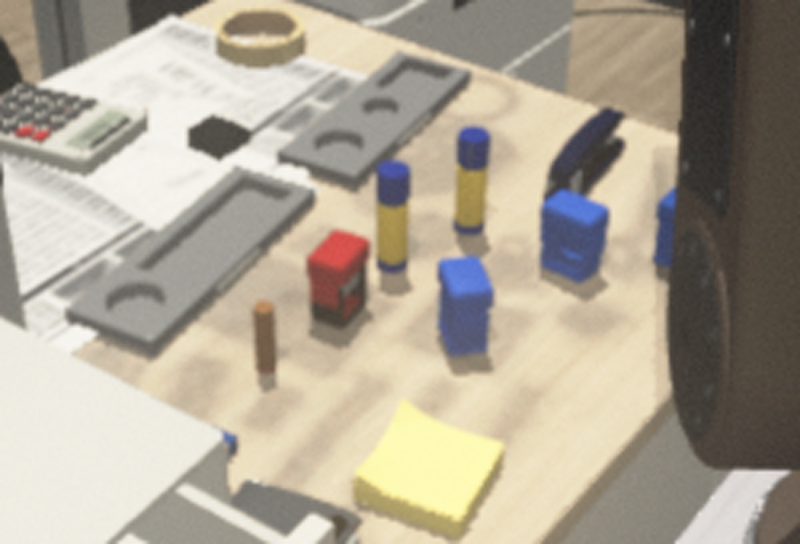

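The top picture shows the holders at (202,167) for the slot and (308,139) for the three pockets. The glue caps are at (251,205) and (289,207), the seal at (183,222), the stapler at (345,216), the eraser at (143,247) and the binder clip at (253,114).

Date stamp candidates in the top picture are red (219,215) and blue (240,254), (298,251) and (334,274). Only the red grip on a black frame at (219,215) fits.

```bash
cat > h.py <<'E'
from cell import *
import cv2,numpy as np
from scipy.spatial.transform import Rotation as Ro
np.set_printoptions(precision=4,suppress=True)
def cam(c,st=None):
    p=camera_params(c); f=192/np.tan(np.radians(p["vfov"])/2)
    if c=="wrist":
        T=np.eye(4);T[:3,:3]=Ro.from_rotvec(st["ee_rot"]).as_matrix();T[:3,3]=st["eef_pos"]
        M=np.linalg.inv(T@p["tool_from_camera"]);R,t=M[:3,:3],M[:3,3]
    else: R,t=p["R"],p["t"]
    return f,p["cx"],p["cy"],p["k1"],R,t
def proj(C,X):
    f,cx,cy,k,R,t=C; q=np.atleast_2d(X)@R.T+t; s=q[:,:2]/q[:,2:]
    s=s*(1+k*(s**2).sum(1,keepdims=True)); return s*f+[cx,cy]
def ray(C,uv,z):
    f,cx,cy,k,R,t=C; d=(np.array(uv,float)-[cx,cy])/f; s=d.copy()
    for _ in range(20): s=d/(1+k*(s@s))
    o=-R.T@t; v=R.T@np.append(s,1); return (o+v*(z-o[2])/v[2])[:2]
def goto(st,x,y,z,yaw=None):
    """tool-frame slide (cm) and turn to put TCP at xyz; yaw = world angle of the closing (tool y) line"""
    Rm=Ro.from_rotvec(st["ee_rot"]).as_matrix()
    d=100*Rm.T@(np.array([x,y,z])-st["eef_pos"])
    cur=np.arctan2(Rm[1,1],Rm[0,1]); tr=None
    if yaw is not None: tr=-((yaw-cur+np.pi/2)%np.pi-np.pi/2)   # tool z is down
    return np.round(d,2),tr
E
python3 - <<'E'
from h import *
T=cam("top");S=cam("scene")
t=lambda u,v:(110+u/2.85,90+v/2.85)
s=lambda u,v:(150+u/3.2,140+v/3.2)
P={}
for n,a,z in [("3big",t(489,163),.016),("3small",t(573,137),.016),("3rect",t(648,116),.016),("Sround",t(171,246),.016),("Sslot",t(302,192),.016),
 ("3c1",t(432,143),.016),("3c2",t(675,62),.016),("3c3",t(707,136),.016),("Sc1",t(120,215),.016),("Sc2",t(380,133),.016),("Sc3",t(411,210),.016),
 ("sealtop",t(203,370),.056),("gAtop",t(401,324),.092),("gBtop",t(512,328),.092),("stamptop",t(309,356),.06),("st1",t(596,377),.046),("st2",t(750,333),.046),("eraser",t(97,445),.013),("clip",t(408,67),.02),
 ("blue1",t(369,467),.06),("blue2",t(536,459),.06),("blue3",t(639,526),.06)]:
    print(n,np.round(ray(T,a,z),4))
print("scene")
for n,a,z in [("sealtop",s(263,306),.056),("sealbot",s(265,373),0),("gAtop",s(394,169),.092),("gAbot",s(391,267),0),("gBtop",s(474,134),.092),("gBbot",s(469,229),0),("stamptop",s(339,250),.06)]:
    print(n,np.round(ray(S,a,z),4))
E
```

```text
3big [ 0.5998 -0.1619]
3small [ 0.6097 -0.2369]
3rect [ 0.6166 -0.3039]
Sround [0.5761 0.1134]
Sslot [ 0.6029 -0.0015]
3c1 [ 0.626  -0.1176]
3c2 [ 0.6604 -0.3379]
3c3 [ 0.5899 -0.3489]
Sc1 [0.6102 0.1516]
Sc2 [ 0.6428 -0.0756]
Sc3 [ 0.571  -0.0891]
sealtop [0.4621 0.0961]
gAtop [ 0.4641 -0.0597]
gBtop [ 0.4463 -0.1408]
stamptop [0.4576 0.0135]
st1 [ 0.4031 -0.2045]
st2 [ 0.4156 -0.3313]
eraser [0.4244 0.1945]
clip [ 0.6959 -0.1097]
blue1 [ 0.3659 -0.0174]
blue2 [ 0.3492 -0.143 ]
blue3 [ 0.2874 -0.2082]
scene
sealtop [0.4605 0.0997]
sealbot [0.4565 0.1054]
gAtop [ 0.4627 -0.0569]
gAbot [ 0.4626 -0.0548]
gBtop [ 0.4438 -0.1382]
gBbot [ 0.4435 -0.1379]
stamptop [0.4573 0.0178]
```

Call:
{"fn": "jog_arm", "kwargs": {
  "slide": [
    [-44.4, 44.2, -4],
    [-44.4, 44.2, -4],
    [-44.4, 44.2, -4],
    [-44.4, 44.2, -4],
    [-44.4, 44.2, -4],
    [-44.4, 44.2, -4],
    [-44.4, 44.2, -4],
    [-44.4, 44.2, -4]
  ],
  "turn": [-1.34, -1.34, -1.34, -1.34, -1.34, -1.34, -1.34, -1.34]
}}

```text
t: 2.37
eef_pos: [0.3837, -0.3182, 0.3139]
ee_rot: [-2.011, 2.413, -0.001]
ft_force: [0.6, 0.8, 1.4]
opening: 1.006
finger_force: 0.0
```

```bash
python3 - <<'E'
from h import *
st=sensors.read_state();print(st["t"],st["eef_pos"],st["ee_rot"],st["joints"]);print(goto(st,.5,-.05,.33,.13))
E
```

```text
2.3667 [ 0.3837 -0.3182  0.3139] [-2.0113  2.4128 -0.0012] [-0.2973  0.0496 -0.3337  0.0001 -1.1866  0.1163]
(array([-28.47,  -6.61,  -1.61]), np.float64(-0.31101592948916323))
```

Call:
{"fn": "jog_arm", "kwargs": {
  "slide": [
    [-28.5, -6.6, -1.6],
    [-28.5, -6.6, -1.6],
    [-28.5, -6.6, -1.6],
    [-28.5, -6.6, -1.6],
    [-28.5, -6.6, -1.6],
    [-28.5, -6.6, -1.6],
    [-28.5, -6.6, -1.6],
    [-28.5, -6.6, -1.6]
  ],
  "turn": [-0.3, -0.3, -0.3, -0.3, -0.3, -0.3, -0.3, -0.3]
}}

```text
t: 3.03
eef_pos: [0.5038, -0.0472, 0.3299]
ee_rot: [-2.346, 2.086, -0.002]
ft_force: [1.0, -2.4, 1.0]
opening: 1.0
finger_force: 0.0
```

```bash
cat > look.py <<'E'
from h import *
import sys
st=sensors.read_state();print(st["t"],st["eef_pos"],st["ee_rot"])
im=get_image("wrist");n=sys.argv[1];cv2.imwrite(f"pics/{n}.png",im[:,:,::-1])
cv2.imwrite(f"pics/{n}x.png",cv2.resize(im[:,:,::-1],(800,600),interpolation=cv2.INTER_CUBIC))
import pickle;pickle.dump(cam("wrist",st),open(f"{n}.pkl","wb"))
E
python3 look.py w1
```

```text
3.0333 [ 0.5038 -0.0472  0.3299] [-2.3464  2.0863 -0.0016]
```

View pics/w1x.png

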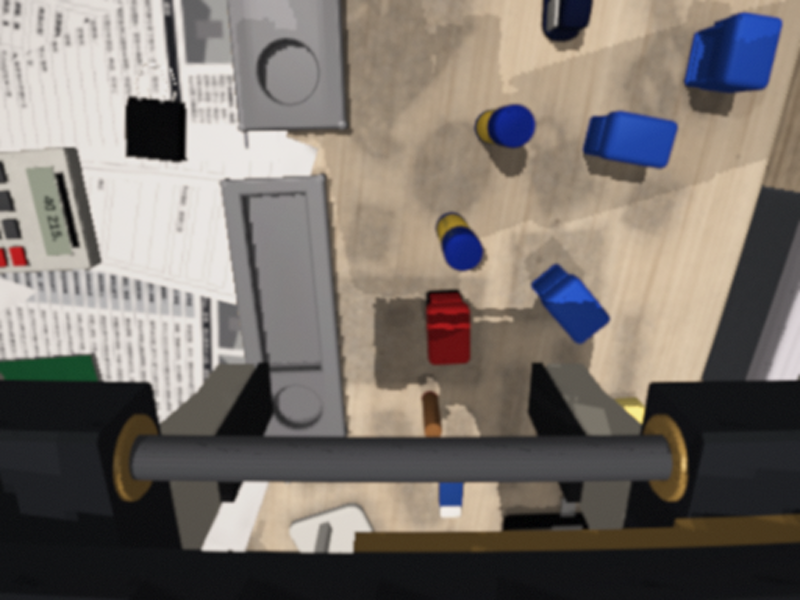

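The wrist picture confirms the red stamp on its black frame at 800x600 pixel (448,330), and three blue ones to its right at (570,303), (632,139) and (742,55). It also shows glue caps at (461,247) and (513,126), the seal at (431,400), and both holders on the left.

```bash
python3 - <<'E'
from h import *
import pickle
W=pickle.load(open("w1.pkl","rb")); st=sensors.read_state()
for n,u,v,z in [("gA cap",463,251,.092),("gB cap",516,126,.092),("sealtop",431,398,.056),("stamp nearcorners",428,362,.06),("",470,362,.06),("st far",428,322,.06),("",468,320,.06),("stampfrontbase",447,296,.0),
 ("3 c",240,130,.016),("3 c",348,128,.016),("3big",290,68,.016),("S c",223,180,.016),("S c",327,175,.016),("Sslot",243,194,.016),("",307,190,.016),("",324,364,.016),("",262,368,.016),("Sround",299,403,.016),("staplerend",568,35,.046)]:
    print(n,ray(W,(u/1.5625,v/1.5625),z))
T=cam("top")
# net: wrist detections
for n,z in [("date_stamp",0),("glue_stick_a",0),("seal",0),("slot_holder",0),("three_pocket_holder",0)]:
    print(n,[(round(d["conf"],2),ray(W,d["at"],z)) for d in spot_point(n,"wrist")])
for yaw in (.1,.15): print(goto(st,.4585,.016,.15,yaw))
E
```

```text
gA cap [ 0.4648 -0.0587]
gB cap [ 0.4445 -0.1396]
sealtop [0.4662 0.0697]
stamp nearcorners [0.4732 0.0371]
 [0.4413 0.0333]
st far [0.4776 0.0047]
 [ 0.4483 -0.0004]
stampfrontbase [0.4587 0.0015]
3 c [ 0.6341 -0.1151]
3 c [ 0.5532 -0.1255]
3big [ 0.5991 -0.1628]
S c [ 0.6461 -0.0764]
S c [ 0.5661 -0.0892]
Sslot [ 0.6302 -0.0674]
 [ 0.5807 -0.076 ]
 [0.5568 0.0698]
 [0.61   0.0802]
Sround [0.5762 0.1104]
staplerend [ 0.4105 -0.2032]
date_stamp [(0.98, array([ 0.3478, -0.1447])), (0.96, array([0.4642, 0.0102])), (0.89, array([ 0.3672, -0.0142])), (0.7, array([ 0.2817, -0.2083]))]
glue_stick_a [(0.95, array([ 0.4486, -0.1416])), (0.75, array([ 0.4682, -0.0605]))]
seal [(0.59, array([0.4629, 0.0977]))]
slot_holder [(0.56, array([0.5919, 0.0361]))]
three_pocket_holder []
(array([-6.98,  3.63, 17.95]), np.float64(0.01754671261620011))
(array([-6.98,  3.63, 17.95]), np.float64(-0.0324532873838006))
```

Call:
{"fn": "jog_arm", "kwargs": {
  "slide": [
    [-6.6, 3.6, 13],
    [-6.6, 3.6, 13],
    [-6.6, 3.6, 13],
    [-6.6, 3.6, 13],
    [-6.6, 3.6, 23.2],
    [-6.6, 3.6, 23.2],
    [-6.6, 3.6, 23.2],
    [-6.6, 3.6, 23.2]
  ],
  "turn": [0, 0, 0, 0, 0, 0, 0, 0]
}}

```text
t: 4.0
eef_pos: [0.4553, 0.0072, 0.0938]
ee_rot: [2.336, -2.091, -0.005]
ft_force: [0.2, 0.4, 0.2]
opening: 1.004
finger_force: 0.0
```

Call:
{"fn": "jog_arm", "kwargs": {
  "slide": [
    [0, 0, 0],
    [0, 0, 0],
    [0, 0, 0],
    [0, 0, 0],
    [0, 0, 0],
    [0, 0, 0],
    [0, 0, 0],
    [0, 0, 0]
  ],
  "turn": [0, 0, 0, 0, 0, 0, 0, 0],
  "jaw": 0,
  "squeeze": 25
}}

```text
t: 4.67
eef_pos: [0.4582, 0.0094, 0.0977]
ee_rot: [-2.343, 2.092, -0.0]
ft_force: [-0.3, -0.3, -0.5]
opening: 0.457
finger_force: 0.0
```

```bash
cat > g.py <<'E'
from h import *
import sys
st=sensors.read_state();print(st["t"],st["eef_pos"],st["ee_rot"],st["opening"],st["finger_force"],st["joints"])
for a in sys.argv[1:]:
    v=[float(q) for q in a.split(",")]; print(a,goto(st,*v))
E
python3 g.py .619,-.304,.2,.137 .619,-.304,.102,.137
```

```text
4.6667 [0.4582 0.0094 0.0977] [-2.3431  2.0919 -0.0004] 0.4566928571535675 0.0 [ 0.4523  0.2371 -0.6995  0.     -0.6336 -0.3392]
.619,-.304,.2,.137 (array([ 32.95, -12.45, -10.23]), np.float64(-0.023825268267842148))
.619,-.304,.102,.137 (array([ 32.95, -12.44,  -0.43]), np.float64(-0.023825268267842148))
```

Call:
{"fn": "jog_arm", "kwargs": {
  "slide": [
    [0, 0, 0],
    [0, 0, 0],
    [0, 0, 0],
    [0, 0, 0],
    [0, 0, 0],
    [0, 0, 0]
  ],
  "turn": [0, 0, 0, 0, 0, 0]
}}

```text
t: 5.17
eef_pos: [0.4582, 0.0093, 0.0975]
ee_rot: [-2.343, 2.092, -0.0]
ft_force: [-0.1, 0.1, 2.6]
opening: 0.383
finger_force: 24.6
```

Call:
{"fn": "jog_arm", "kwargs": {
  "slide": [
    [0, 0, -3.5],
    [0, 0, -7],
    [0, 0, -11],
    [0, 0, -11]
  ],
  "turn": [0, 0, 0, 0]
}}

```text
t: 5.5
eef_pos: [0.4612, 0.0101, 0.2142]
ee_rot: [-2.339, 2.085, -0.009]
ft_force: [2.1, 0.1, -0.6]
opening: 0.382
finger_force: 24.6
```

```bash
python3 g.py .619,-.304,.21,.137; python3 look.py w2
```

```text
5.5 [0.4612 0.0101 0.2142] [-2.3387  2.0851 -0.0089] 0.382048997848451 24.639325644238852 [ 0.4522  0.0682 -0.5609  0.0026 -0.9318 -0.3392]
.619,-.304,.21,.137 (array([ 33.01, -12.08,   0.49]), np.float64(-0.022486126152427843))
5.5 [0.4612 0.0101 0.2142] [-2.3387  2.0851 -0.0089]
```

View pics/w2.png

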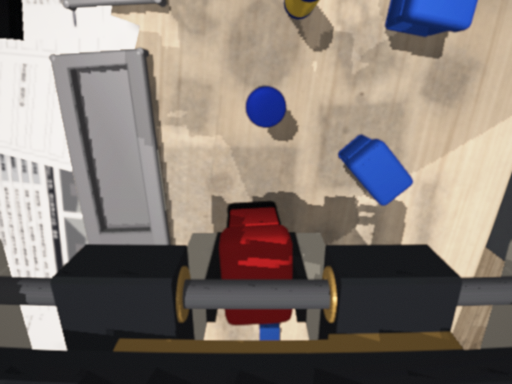

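The stamp is held (opening 34 mm) at about (258,265). I carry it over the rectangular pocket.

Call:
{"fn": "jog_arm", "kwargs": {
  "slide": [
    [4, -1.5, 0],
    [8, -3, 0],
    [12, -4.4, 0],
    [16, -5.9, 0],
    [20, -7.3, 0],
    [24, -8.8, 0],
    [28, -10.3, 0],
    [31, -11.4, 0]
  ],
  "turn": [0, 0, -0.02, -0.02, -0.02, -0.02, -0.02, -0.02]
}}

```text
t: 6.22
eef_pos: [0.6064, -0.2881, 0.2057]
ee_rot: [2.363, -2.069, -0.003]
ft_force: [2.0, 0.1, 0.0]
opening: 0.382
finger_force: 24.6
```

Call:
{"fn": "jog_arm", "kwargs": {
  "slide": [
    [2, -0.7, 0],
    [2, -0.7, 0],
    [2, -0.7, 0],
    [2, -0.7, 0]
  ],
  "turn": [0, 0, 0, 0]
}}

```text
t: 6.55
eef_pos: [0.6151, -0.3044, 0.2059]
ee_rot: [2.363, -2.069, -0.004]
ft_force: [-0.1, 0.7, -1.1]
opening: 0.38
finger_force: 24.6
```

```bash
python3 g.py .619,-.304,.102,.137; python3 look.py w3
```

```text
6.55 [ 0.6151 -0.3044  0.2059] [ 2.3629 -2.0691 -0.0036] 0.38048547459397847 24.638989605446113 [-0.1766  0.4371 -0.0706 -0.0005 -1.0655  0.3093]
.619,-.304,.102,.137 (array([ 0.02, -0.42, 10.39]), np.float64(-0.004591096617085455))
6.55 [ 0.6151 -0.3044  0.2059] [ 2.3629 -2.0691 -0.0036]
```

View pics/w3.png

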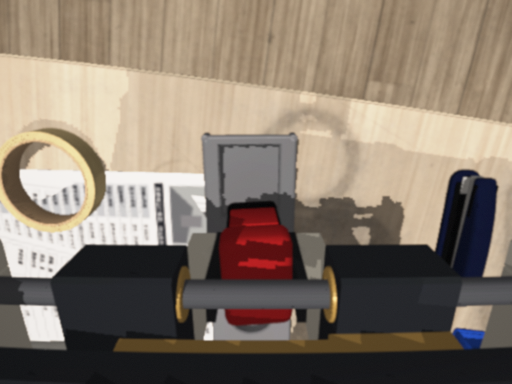

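```bash
python3 - <<'E'
from h import *
import pickle
W=pickle.load(open("w3.pkl","rb")); st=sensors.read_state()
for n,u,v,z in [("c",203,135,.016),("",297,135,.016),("p",221,146,.016),("",281,146,.016),("3d",211,230,.016),("",294,230,.016),("stapler",468,172,.046)]:
    print(n,ray(W,(u,v),z))
# stamp: foot-to-frame front edge (-y side) and grip
print(proj(W,[[.619,-.304,.004],[.616,-.324,.11],[.616,-.328,.17]]))
E
```

```text
c [ 0.665  -0.3382]
 [ 0.5859 -0.3487]
p [ 0.6488 -0.3308]
 [ 0.5979 -0.3376]
3d [ 0.6502 -0.2512]
 [ 0.5736 -0.2613]
stapler [ 0.4482 -0.3427]
[[251.6487 176.4744]
 [259.1003 193.3855]
 [261.9382 229.9543]]
```

Call:
{"fn": "jog_arm", "kwargs": {
  "slide": [
    [0, -0.4, 3],
    [0, -0.4, 6],
    [0, -0.4, 8.5],
    [0, -0.4, 10.3],
    [0, -0.4, 10.3],
    [0, -0.4, 10.3]
  ],
  "turn": [0, 0, 0, 0, 0, 0]
}}

```text
t: 7.1
eef_pos: [0.6196, -0.3031, 0.1045]
ee_rot: [2.365, -2.067, -0.002]
ft_force: [0.4, 0.7, 0.3]
opening: 0.37
finger_force: 24.9
```

Call:
{"fn": "jog_arm", "kwargs": {
  "slide": [
    [0, 0, 0],
    [0, 0, 0],
    [0, 0, 0],
    [0, 0, 0],
    [0, 0, 0],
    [0, 0, 0],
    [0, 0, -5],
    [0, 0, -10]
  ],
  "turn": [0, 0, 0, 0, 0, 0, 0, 0],
  "jaw": 1
}}

```text
t: 7.77
eef_pos: [0.6181, -0.3039, 0.1856]
ee_rot: [2.361, -2.067, -0.01]
ft_force: [1.4, -0.6, 1.4]
opening: 0.917
finger_force: 0.0
```

Call:
{"fn": "jog_arm", "kwargs": {
  "slide": [
    [0, 0, -1],
    [0, 0, -1],
    [0, 0, -1]
  ],
  "turn": [0, 0, 0]
}}

```text
t: 8.02
eef_pos: [0.6202, -0.3043, 0.1992]
ee_rot: [-2.363, 2.068, -0.003]
ft_force: [-0.3, -0.6, -0.3]
opening: 0.999
finger_force: 0.0
```

```bash
python3 g.py .412,-.268,.25,.1; python3 look.py w4
```

```text
8.0167 [ 0.6202 -0.3043  0.1992] [-2.3627  2.0682 -0.0035] 0.9985837305250694 0.0 [-0.175   0.4472 -0.0709 -0.0002 -1.05    0.3078]
.412,-.268,.25,.1 (array([-6.36, 20.14, -5.14]), np.float64(0.03274546844917481))
8.0167 [ 0.6202 -0.3043  0.1992] [-2.3627  2.0682 -0.0035]
```

View pics/w4.png

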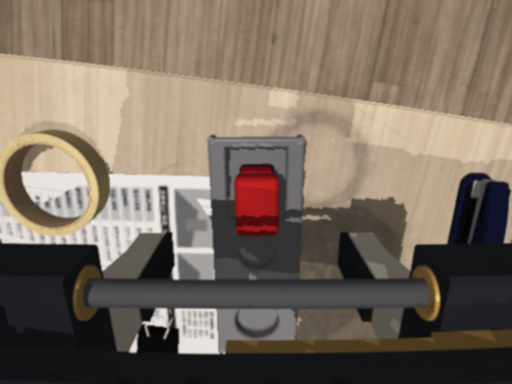

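The red stamp sits upright in the rectangular pocket at (257,200). Next I look at the stapler.

Call:
{"fn": "jog_arm", "kwargs": {
  "slide": [
    [-15, 18.9, -5],
    [-15, 18.9, -5],
    [-15, 18.9, -5],
    [-15, 18.9, -5],
    [-15, 18.9, -5],
    [-15, 18.9, -5],
    [-15, 18.9, -5],
    [-15, 18.9, -5]
  ],
  "turn": [0, 0, 0, 0, 0.03, 0.03, 0.03, 0.03]
}}

```text
t: 8.73
eef_pos: [0.411, -0.1799, 0.248]
ee_rot: [-2.334, 2.102, -0.001]
ft_force: [1.2, 0.1, 0.6]
opening: 0.999
finger_force: 0.0
```

```bash
python3 look.py w5
```

```text
8.7333 [ 0.411  -0.1799  0.248 ] [-2.3336  2.1019 -0.0009]
```

View pics/w5x.png

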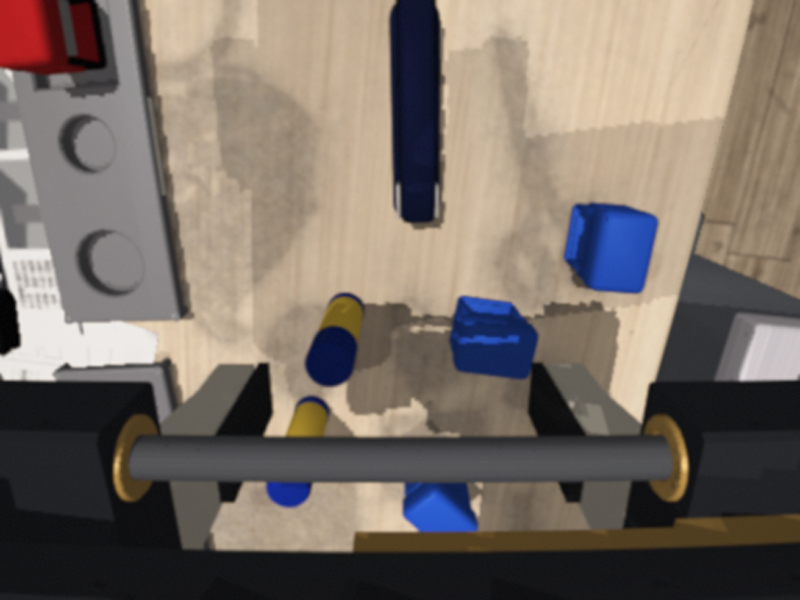

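The stapler is seen from above, spanning (414,0) to (417,220), with its near end at row 220.

```bash
python3 - <<'E'
from h import *
import pickle
W=pickle.load(open("w5.pkl","rb")); k=1.5625
for n,u,v,z in [("near",417,222,.046),("near",417,222,.03),("mid",416,100,.046),("midL",391,100,.046),("midR",441,100,.046),("midL",399,180,.046),("midR",438,180,.046),("far",415,5,.046)]:
    print(n,z,ray(W,(u/k,v/k),z))
print(proj(W,[[.41,-.268,0.046]])*k)
E
python3 g.py .412,-.269,.2,.1 .412,-.269,.09,.1
```

```text
near 0.046 [ 0.4053 -0.2127]
near 0.03 [ 0.4045 -0.21  ]
mid 0.046 [ 0.4133 -0.278 ]
midL 0.046 [ 0.4266 -0.2766]
midR 0.046 [ 0.4    -0.2795]
midL 0.046 [ 0.418  -0.2351]
midR 0.046 [ 0.3964 -0.2374]
far 0.046 [ 0.419  -0.3242]
[[420.0045 120.1441]]
8.7833 [ 0.4122 -0.1803  0.2478] [-2.3337  2.1026 -0.0007] 0.9967193221409982 0.0 [ 0.028   0.017  -0.5274 -0.     -1.0257  0.0761]
.412,-.269,.2,.1 (array([8.82, 0.95, 4.78]), np.float64(0.004109260112142188))
.412,-.269,.09,.1 (array([ 8.82,  0.95, 15.78]), np.float64(0.004109260112142188))
```

Call:
{"fn": "jog_arm", "kwargs": {
  "slide": [
    [8.8, 0.9, 4],
    [8.8, 0.9, 4],
    [8.8, 0.9, 4],
    [8.8, 0.9, 8],
    [8.8, 0.9, 12],
    [8.8, 0.9, 15.7],
    [8.8, 0.9, 15.7],
    [8.8, 0.9, 15.7]
  ],
  "turn": [0, 0, 0, 0, 0, 0, 0, 0]
}}

```text
t: 9.45
eef_pos: [0.4116, -0.2694, 0.0885]
ee_rot: [2.33, -2.102, -0.009]
ft_force: [0.8, -0.2, 0.5]
opening: 0.997
finger_force: 0.0
```

Call:
{"fn": "jog_arm", "kwargs": {
  "slide": [
    [0, 0, 0],
    [0, 0, 0],
    [0, 0, 0],
    [0, 0, 0],
    [0, 0, 0],
    [0, 0, 0],
    [0, 0, 0],
    [0, 0, 0]
  ],
  "turn": [0, 0, 0, 0, 0, 0, 0, 0],
  "jaw": 0,
  "squeeze": 35
}}

```text
t: 10.12
eef_pos: [0.4128, -0.2691, 0.091]
ee_rot: [-2.333, 2.104, -0.001]
ft_force: [-0.3, 0.3, -0.1]
opening: 0.456
finger_force: 0.0
```

Call:
{"fn": "jog_arm", "kwargs": {
  "slide": [
    [0, 0, 0],
    [0, 0, 0],
    [0, 0, 0],
    [0, 0, 0],
    [0, 0, 0],
    [0, 0, 0],
    [0, 0, 0],
    [0, 0, 0]
  ],
  "turn": [0, 0, 0, 0, 0, 0, 0, 0]
}}

```text
t: 10.78
eef_pos: [0.4126, -0.2691, 0.0906]
ee_rot: [2.333, -2.104, -0.0]
ft_force: [-0.0, -0.1, -2.5]
opening: 0.223
finger_force: 34.9
```

```bash
python3 g.py .594,.001,.2,.15
```

```text
10.7833 [ 0.4126 -0.2691  0.0906] [ 2.3327 -2.1042 -0.0004] 0.22322030868222068 34.90789612289518 [-0.1779  0.2967 -0.6312 -0.0001 -0.6431  0.2809]
.594,.001,.2,.15 (array([-25.  , -20.81, -10.94]), np.float64(-0.04709674579347034))
```

Call:
{"fn": "jog_arm", "kwargs": {
  "slide": [
    [0, 0, -2.5],
    [0, 0, -6],
    [0, 0, -10],
    [0, 0, -13],
    [0, 0, -13],
    [0, 0, -13]
  ],
  "turn": [0, 0, 0, 0, 0, 0]
}}

```text
t: 11.28
eef_pos: [0.4137, -0.2692, 0.2225]
ee_rot: [-2.331, 2.102, -0.006]
ft_force: [-0.5, 0.4, -2.3]
opening: 0.223
finger_force: 34.9
```

Call:
{"fn": "jog_arm", "kwargs": {
  "slide": [
    [-3, -2.5, 0],
    [-6, -5, 0],
    [-9, -7.5, 0],
    [-12, -10, 0],
    [-15, -12.5, 0],
    [-18, -15, 0],
    [-19, -15.8, 0],
    [-19, -15.8, 0]
  ],
  "turn": [0, 0, 0, 0, 0, 0, 0, 0]
}}

```text
t: 11.95
eef_pos: [0.5515, -0.0611, 0.2186]
ee_rot: [2.335, -2.099, -0.003]
ft_force: [-0.3, -0.6, -1.7]
opening: 0.221
finger_force: 34.9
```

```bash
python3 g.py .594,.001,.2,.15;  python3 look.py w6
```

```text
11.95 [ 0.5515 -0.0611  0.2186] [ 2.3347 -2.0994 -0.0026] 0.22148617120031153 34.90915487520397 [ 0.2424  0.2244 -0.3561 -0.0005 -0.9927 -0.1361]
.594,.001,.2,.15 (array([-5.73, -4.89,  1.84]), np.float64(-0.043980271506723234))
11.95 [ 0.5515 -0.0611  0.2186] [ 2.3347 -2.0994 -0.0026]
```

View pics/w6.png

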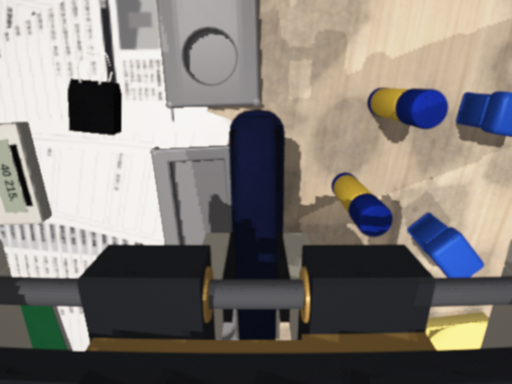

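```bash
python3 - <<'E'
from h import *
import pickle
W=pickle.load(open("w6.pkl","rb"))
for n,u,v,z in [("tip",257,111,.172),("tip",257,111,.155),("Sc",152,150,.016),("slotc",172,163,.016),("3big",211,56,.016),("3c",168,107,.016),("3c",258,107,.016),("gA",378,222,.092),("gB",428,107,.092)]:
    print(n,z,ray(W,(u,v),z))
E
python3 g.py .594,.001,.14,.15
```

```text
tip 0.172 [ 0.559  -0.1325]
tip 0.155 [ 0.5587 -0.1311]
Sc 0.016 [ 0.6473 -0.0761]
slotc 0.016 [ 0.6289 -0.0659]
3big 0.016 [ 0.5997 -0.1609]
3c 0.016 [ 0.634  -0.1155]
3c 0.016 [ 0.5563 -0.1235]
gA 0.092 [ 0.4627 -0.0579]
gB 0.092 [ 0.4472 -0.1413]
12.0 [ 0.5503 -0.0624  0.2186] [ 2.3333 -2.1    -0.0035] 0.22223845507197856 34.908881625160575 [ 0.2404  0.2231 -0.3577 -0.0006 -0.9932 -0.1349]
.594,.001,.14,.15 (array([-5.85, -5.04,  7.84]), np.float64(-0.04483268439424837))
```

Call:
{"fn": "jog_arm", "kwargs": {
  "slide": [
    [-3, -2.5, 2],
    [-6.4, -5.1, 4],
    [-6.4, -5.1, 7.8],
    [-6.4, -5.1, 7.8],
    [-6.4, -5.1, 7.8],
    [-6.4, -5.1, 7.8]
  ],
  "turn": [-0.05, -0.05, -0.05, -0.05, -0.05, -0.05]
}}

```text
t: 12.5
eef_pos: [0.5942, 0.004, 0.1429]
ee_rot: [2.383, -2.045, -0.0]
ft_force: [1.1, 0.1, -1.0]
opening: 0.224
finger_force: 34.9
```

```bash
python3 g.py .5935,.006,.095,.15
```

```text
12.5 [0.5942 0.004  0.1429] [ 2.3834 -2.0449 -0.0003] 0.2239580510138856 34.90861527621746 [ 0.3357  0.3638 -0.3563  0.0006 -0.8518 -0.1835]
.5935,.006,.095,.15 (array([-0.21,  0.03,  4.79]), np.float64(0.00258758484610766))
```

Call:
{"fn": "jog_arm", "kwargs": {
  "slide": [
    [-0.2, 0, 2],
    [-0.2, 0, 3.5],
    [-0.2, 0, 4.6],
    [-0.2, 0, 4.7],
    [-0.2, 0, 4.7]
  ],
  "turn": [0, 0, 0, 0, 0]
}}

```text
t: 12.92
eef_pos: [0.5943, 0.0064, 0.0966]
ee_rot: [-2.384, 2.046, -0.001]
ft_force: [0.3, 1.1, -2.1]
opening: 0.222
finger_force: 34.9
```

Call:
{"fn": "jog_arm", "kwargs": {
  "slide": [
    [0, 0, 0],
    [0, 0, 0],
    [0, 0, 0],
    [0, 0, 0],
    [0, 0, 0],
    [0, 0, 0],
    [0, 0, 0],
    [0, 0, -2]
  ],
  "turn": [0, 0, 0, 0, 0, 0, 0, 0],
  "jaw": 0.9
}}

```text
t: 13.58
eef_pos: [0.5921, 0.0066, 0.1126]
ee_rot: [2.38, -2.043, -0.006]
ft_force: [-0.1, 0.9, 0.1]
opening: 0.767
finger_force: 0.0
```

Call:
{"fn": "jog_arm", "kwargs": {
  "slide": [
    [0, 0, -4],
    [0, 0, -8],
    [-4, 0, -12],
    [-8, 0, -12],
    [-8, 0, -12],
    [-8, 0, -12]
  ],
  "turn": [0, 0, 0, 0, 0, 0]
}}

```text
t: 14.08
eef_pos: [0.5821, 0.0887, 0.2372]
ee_rot: [-2.386, 2.04, -0.002]
ft_force: [-0.5, -0.2, 0.0]
opening: 0.902
finger_force: 0.0
```

```bash
python3 g.py .463,.098,.2,.13; python3 look.py w7
```

```text
14.0833 [0.5821 0.0887 0.2372] [-2.3855  2.0399 -0.0016] 0.9015283070211367 0.0 [ 0.483   0.2584 -0.2626 -0.0001 -1.0469 -0.327 ]
.463,.098,.2,.13 (array([-2.76, 11.63,  3.69]), np.float64(0.02587941016541251))
14.0833 [0.5821 0.0887 0.2372] [-2.3855  2.0399 -0.0016]
```

View pics/w7.png

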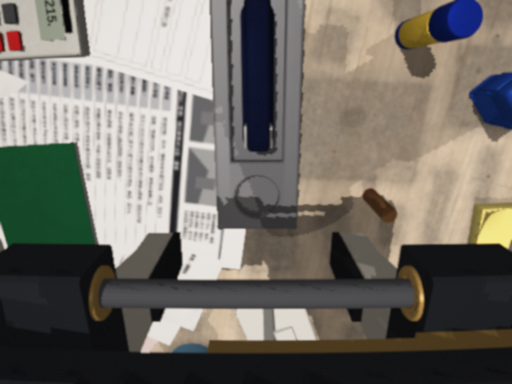

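The stapler stands in the slot at (258,70). The seal has its base at (370,193) and its top at (388,215), and the empty round pocket is at (257,195).

```bash
python3 - <<'E'
from h import *
import pickle
W=pickle.load(open("w7.pkl","rb"))
for n,u,v,z in [("sealtop",387.5,213,.056),("sealbot",370,193,.0),("Sround",257,195,.016),("Srf",258,196,.004),("slotend",235,160,.016),("",284,160,.016),("stapler end",258,151,.04)]:
    print(n,z,ray(W,(u,v),z))
print([(d["conf"],ray(W,d["at"],0)) for d in spot_point("seal","wrist")],[(d["conf"],d["bbox"]) for d in spot_in("seal","wrist")])
E
python3 g.py .461,.0985,.2,.13 .461,.0985,.085,.13
```

```text
sealtop 0.056 [0.4628 0.098 ]
sealbot 0.0 [0.4605 0.0976]
Sround 0.016 [0.5783 0.1129]
Srf 0.004 [0.5765 0.1179]
slotend 0.016 [0.6048 0.081 ]
 0.016 [0.5582 0.0737]
stapler end 0.04 [0.5852 0.0641]
[(0.87, array([0.4621, 0.1005]))] [(0.79, [361.4, 185.3, 396.7, 223.2])]
14.2333 [0.5816 0.0859 0.2352] [ 2.3844 -2.044  -0.0008] 0.9000063396147806 0.0 [ 0.4788  0.2607 -0.2646 -0.0001 -1.0467 -0.3253]
.461,.0985,.2,.13 (array([-3.09, 11.73,  3.53]), np.float64(0.02341432148393352))
.461,.0985,.085,.13 (array([-3.09, 11.71, 15.03]), np.float64(0.02341432148393352))
```

Call:
{"fn": "jog_arm", "kwargs": {
  "slide": [
    [-3, 3.8, 3],
    [-3, 7.7, 3],
    [-3, 11.7, 3.5],
    [-3, 11.7, 3.5],
    [-3, 11.7, 7],
    [-3, 11.7, 11],
    [-3, 11.7, 14.5],
    [-3, 11.7, 15]
  ],
  "turn": [0, 0, 0, 0, 0, 0, 0, 0]
}}

```text
t: 14.9
eef_pos: [0.4588, 0.0952, 0.0808]
ee_rot: [2.376, -2.042, -0.005]
ft_force: [-0.4, 0.0, -0.3]
opening: 0.899
finger_force: 0.0
```

Call:
{"fn": "jog_arm", "kwargs": {
  "slide": [
    [0, 0, 0],
    [0, 0, 0],
    [0, 0, 0],
    [0, 0, 0],
    [0, 0, 0],
    [0, 0, 0],
    [0, 0, 0],
    [0, 0, 0]
  ],
  "turn": [0, 0, 0, 0, 0, 0, 0, 0],
  "jaw": 0,
  "squeeze": 15
}}

```text
t: 15.57
eef_pos: [0.4619, 0.098, 0.0862]
ee_rot: [-2.384, 2.045, -0.0]
ft_force: [0.3, 0.3, -0.2]
opening: 0.354
finger_force: 0.0
```

Call:
{"fn": "jog_arm", "kwargs": {
  "slide": [
    [0, 0, 0],
    [0, 0, 0],
    [0, 0, 0],
    [0, 0, 0],
    [0, 0, 0],
    [0, 0, 0],
    [0, 0, 0],
    [0, 0, 0]
  ],
  "turn": [0, 0, 0, 0, 0, 0, 0, 0]
}}

```text
t: 16.23
eef_pos: [0.4618, 0.0979, 0.0857]
ee_rot: [2.385, -2.045, -0.0]
ft_force: [-0.1, 0.4, 2.0]
opening: 0.169
finger_force: 15.0
```

```bash
python3 g.py .54,-.16,.2,.13
```

```text
16.2333 [0.4618 0.0979 0.0857] [ 2.3847 -2.0451 -0.    ] 0.16879832389234034 14.999309778213501 [ 0.6273  0.2773 -0.6807 -0.     -0.6129 -0.4743]
.54,-.16,.2,.13 (array([ 26.68,  -3.8 , -11.43]), np.float64(0.023009889572710662))
```

Call:
{"fn": "jog_arm", "kwargs": {
  "slide": [
    [0, 0, -3],
    [0, 0, -7],
    [0, 0, -11],
    [3, -0.8, -13],
    [7, -1.9, -13],
    [11, -3, -13],
    [15, -4, -13],
    [19, -5.1, -13]
  ],
  "turn": [0, 0, 0, 0, 0, 0, 0, 0]
}}

```text
t: 16.9
eef_pos: [0.5414, -0.0838, 0.216]
ee_rot: [-2.385, 2.044, -0.0]
ft_force: [0.2, 1.3, -0.1]
opening: 0.168
finger_force: 15.0
```

Call:
{"fn": "jog_arm", "kwargs": {
  "slide": [
    [4, -1.1, 0],
    [8, -2.1, 0],
    [12, -3.2, 0],
    [14, -3.8, 0],
    [15, -4, 1],
    [15, -4, 2],
    [15, -4, 2]
  ],
  "turn": [0, 0, 0, 0, 0, 0, 0]
}}

```text
t: 17.48
eef_pos: [0.6017, -0.2239, 0.1923]
ee_rot: [2.381, -2.046, -0.007]
ft_force: [-0.4, 0.5, -0.9]
opening: 0.169
finger_force: 15.0
```

```bash
python3 g.py .610,-.2375,.13,.13;  python3 look.py w8
```

```text
17.4833 [ 0.6017 -0.2239  0.1923] [ 2.3813 -2.0459 -0.0074] 0.16926126474182016 14.998869895935059 [-0.0535  0.3837 -0.1903 -0.0015 -1.0018  0.2055]
.610,-.2375,.13,.13 (array([ 1.48, -0.65,  6.22]), np.float64(0.021236399790881322))
17.4833 [ 0.6017 -0.2239  0.1923] [ 2.3813 -2.0459 -0.0074]
```

View pics/w8.png

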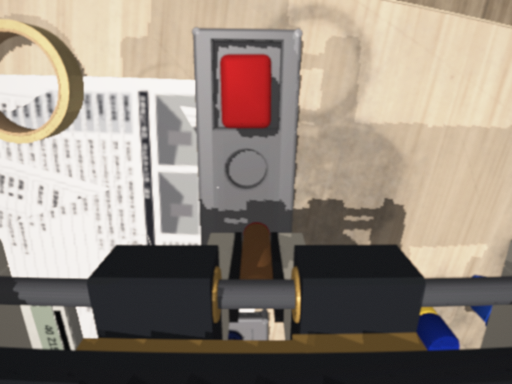

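The seal is held at (257,255), the small round pocket is at (246,168), and the stamp is in place at (246,90).

```bash
python3 - <<'E'
from h import *
import pickle
W=pickle.load(open("w8.pkl","rb"))
for n,u,v,z in [("small",246,167,.016),("small floor",246.5,170,.004),("rect c",217,41,.016),("",281,41,.016),("stamp",245,92,.064)]:
    print(n,z,ray(W,(u,v),z))
E
python3 g.py .610,-.2375,.13,.13 .610,-.2375,.0905,.13
```

```text
small 0.016 [ 0.6118 -0.2379]
small floor 0.004 [ 0.6108 -0.2322]
rect c 0.016 [ 0.6471 -0.3309]
 0.016 [ 0.5997 -0.3381]
stamp 0.064 [ 0.62   -0.2989]
17.5333 [ 0.602  -0.2234  0.1936] [ 2.3829 -2.0445 -0.0057] 0.16851344189074724 14.998901635408401 [-0.0524  0.3822 -0.1895 -0.0009 -1.003   0.2055]
.610,-.2375,.13,.13 (array([ 1.52, -0.6 ,  6.35]), np.float64(0.02259307018564982))
.610,-.2375,.0905,.13 (array([ 1.53, -0.61, 10.3 ]), np.float64(0.02259307018564982))
```

Call:
{"fn": "jog_arm", "kwargs": {
  "slide": [
    [1.5, -0.7, 3],
    [1.5, -0.7, 5.5],
    [1.5, -0.7, 6.3],
    [1.5, -0.7, 6.3],
    [1.5, -0.7, 6.3]
  ],
  "turn": [0.02, 0.02, 0.02, 0.02, 0.02]
}}

```text
t: 17.95
eef_pos: [0.6129, -0.237, 0.1335]
ee_rot: [2.366, -2.067, 0.0]
ft_force: [-0.4, 0.5, -0.1]
opening: 0.171
finger_force: 15.0
```

```bash
python3 g.py .611,-.237,.0905,.13
```

```text
17.95 [ 0.6129 -0.237   0.1335] [ 2.3657 -2.0666  0.0001] 0.17063621841112261 14.998976737260818 [-0.0727  0.4617 -0.2183  0.0005 -0.891   0.2072]
.611,-.237,.0905,.13 (array([-0.03,  0.18,  4.3 ]), np.float64(0.004771071539713567))
```

Call:
{"fn": "jog_arm", "kwargs": {
  "slide": [
    [0, 0.2, 1.5],
    [0, 0.2, 3],
    [0, 0.2, 4],
    [0, 0.2, 4.3],
    [0, 0.2, 4.3],
    [0, 0.2, 4.3]
  ],
  "turn": [0, 0, 0, 0, 0, 0]
}}

```text
t: 18.45
eef_pos: [0.6115, -0.2382, 0.0909]
ee_rot: [-2.364, 2.068, -0.002]
ft_force: [-0.4, 0.2, -0.5]
opening: 0.169
finger_force: 15.0
```

Call:
{"fn": "jog_arm", "kwargs": {
  "slide": [
    [0, 0, 0],
    [0, 0, 0],
    [0, 0, 0],
    [0, 0, 0],
    [0, 0, 0],
    [0, 0, 0],
    [0, 0, -2],
    [0, 0, -5]
  ],
  "turn": [0, 0, 0, 0, 0, 0, 0, 0],
  "jaw": 0.85
}}

```text
t: 19.12
eef_pos: [0.6088, -0.2379, 0.1369]
ee_rot: [2.361, -2.067, -0.009]
ft_force: [1.1, 0.1, -0.3]
opening: 0.715
finger_force: 0.0
```

Call:
{"fn": "jog_arm", "kwargs": {
  "slide": [
    [0, 0, -4],
    [0, 0, -8],
    [-4, 0, -10],
    [-6, 0, -10],
    [-6, 0, -10],
    [-6, 0, -10]
  ],
  "turn": [0, 0, 0, 0, 0, 0]
}}

```text
t: 19.62
eef_pos: [0.6028, -0.1777, 0.2406]
ee_rot: [-2.365, 2.066, -0.001]
ft_force: [0.0, 0.0, -1.4]
opening: 0.846
finger_force: 0.0
```

```bash
python3 g.py .4455,-.1395,.24,.13 .4455,-.1395,.11,.13;  python3 look.py w9
```

```text
19.6167 [ 0.6028 -0.1777  0.2406] [-2.3653  2.0661 -0.0014] 0.846482287802366 0.0 [ 0.0233  0.3186 -0.1687 -0.0002 -1.0822  0.1116]
.4455,-.1395,.24,.13 (array([-5.9 , 15.07,  0.04]), np.float64(0.0047959926349516735))
.4455,-.1395,.11,.13 (array([-5.9 , 15.09, 13.04]), np.float64(0.0047959926349516735))
19.6167 [ 0.6028 -0.1777  0.2406] [-2.3653  2.0661 -0.0014]
```

View pics/w9.png

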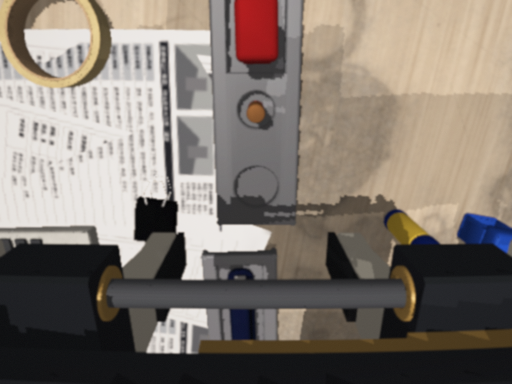

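The seal stands in its pocket at (256,112). The larger round pocket is at (257,186), and glue stick B is next.

Call:
{"fn": "jog_arm", "kwargs": {
  "slide": [
    [-1.5, 3.9, 0],
    [-3, 7.8, 0],
    [-4.5, 11.6, 0],
    [-5.9, 15, 0],
    [-5.9, 15, 1],
    [-5.9, 15, 3],
    [-5.9, 15, 3],
    [-5.9, 15, 3]
  ],
  "turn": [0, 0, 0, 0, 0, 0, 0, 0],
  "jaw": 0.65
}}

```text
t: 20.33
eef_pos: [0.4458, -0.1408, 0.209]
ee_rot: [2.362, -2.068, -0.003]
ft_force: [-0.4, -0.4, 1.4]
opening: 0.651
finger_force: 0.0
```

```bash
python3 g.py .4455,-.14,.11,.13; python3 look.py w10; python3 - <<'E'
from h import *
import pickle
W=pickle.load(open("w9.pkl","rb"))
for n,u,v,z in [("big",257,185,.016),("bigf",257,187,.004),("sealtop",256,113,.06)]: print(n,ray(W,(u,v),z))
E
```

```text
20.3333 [ 0.4458 -0.1408  0.209 ] [ 2.3618 -2.0682 -0.0028] 0.6508199213351032 0.0 [ 0.1169  0.0917 -0.5472  0.0002 -0.9348  0.0153]
.4455,-.14,.11,.13 (array([-0.09, -0.01,  9.9 ]), np.float64(0.0023576529818036818))
20.3333 [ 0.4458 -0.1408  0.209 ] [ 2.3618 -2.0682 -0.0028]
big [ 0.6005 -0.1631]
bigf [ 0.5997 -0.1572]
sealtop [ 0.6114 -0.2365]
```

View pics/w10.png

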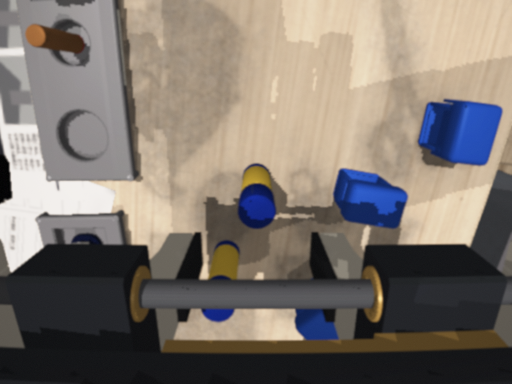

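Glue stick B is at (257,208), centred between the fingers, so I descend.

Call:
{"fn": "jog_arm", "kwargs": {
  "slide": [
    [0, 0, 3],
    [0, 0, 6],
    [0, 0, 9],
    [0, 0, 9.9],
    [0, 0, 9.9]
  ],
  "turn": [0, 0, 0, 0, 0]
}}

```text
t: 20.8
eef_pos: [0.4456, -0.1405, 0.109]
ee_rot: [2.361, -2.067, -0.005]
ft_force: [-0.8, 0.4, 0.5]
opening: 0.654
finger_force: 0.0
```

Call:
{"fn": "jog_arm", "kwargs": {
  "slide": [
    [0, 0, 0],
    [0, 0, 0],
    [0, 0, 0],
    [0, 0, 0],
    [0, 0, 0],
    [0, 0, 0],
    [0, 0, 0],
    [0, 0, 0]
  ],
  "turn": [0, 0, 0, 0, 0, 0, 0, 0],
  "jaw": 0,
  "squeeze": 20
}}

```text
t: 21.47
eef_pos: [0.4469, -0.1402, 0.1115]
ee_rot: [-2.364, 2.068, -0.002]
ft_force: [-0.6, 0.5, 7.2]
opening: 0.295
finger_force: 20.0
```

Call:
{"fn": "jog_arm", "kwargs": {
  "slide": [
    [0, 0, 0],
    [0, 0, 0],
    [0, 0, -3],
    [0, 0, -7],
    [0, 0, -11],
    [0, 0, -13],
    [0, 0, -13],
    [0, 0, -13]
  ],
  "turn": [0, 0, 0, 0, 0, 0, 0, 0]
}}

```text
t: 22.13
eef_pos: [0.4467, -0.1401, 0.2421]
ee_rot: [-2.362, 2.067, -0.003]
ft_force: [-0.5, 0.5, -0.9]
opening: 0.295
finger_force: 20.0
```

```bash
python3 g.py .6,-.162,.24,.13
```

```text
22.1333 [ 0.4467 -0.1401  0.2421] [-2.3621  2.0673 -0.0032] 0.295050750253185 19.99961882829666 [ 0.1181  0.054  -0.5027 -0.0002 -1.0108  0.0149]
.6,-.162,.24,.13 (array([  4.2 , -14.9 ,   0.26]), np.float64(0.0029166502843658293))
```

Call:
{"fn": "jog_arm", "kwargs": {
  "slide": [
    [1, -3.8, 0],
    [2.1, -7.5, 0],
    [3.2, -11.3, 0],
    [4.2, -14.9, 0],
    [4.2, -14.9, 3],
    [4.2, -14.9, 7],
    [4.2, -14.9, 9],
    [4.2, -14.9, 9]
  ],
  "turn": [0, 0, 0, 0, 0, 0, 0, 0]
}}

```text
t: 22.8
eef_pos: [0.5956, -0.1619, 0.1434]
ee_rot: [2.357, -2.066, -0.015]
ft_force: [-0.4, -0.6, -0.0]
opening: 0.298
finger_force: 20.0
```

```bash
python3 g.py .6,-.162,.116,.13
```

```text
22.8 [ 0.5956 -0.1619  0.1434] [ 2.3571 -2.0658 -0.0154] 0.29778373896675525 19.99949187040329 [ 0.0498  0.4006 -0.2937 -0.002  -0.8886  0.0831]
.6,-.162,.116,.13 (array([ 0.08, -0.47,  2.74]), np.float64(0.0015813341384305346))
```

Call:
{"fn": "jog_arm", "kwargs": {
  "slide": [
    [0, 0, 0],
    [0, 0, 0],
    [0, 0, 1.5],
    [0, 0, 2.5],
    [0, 0, 3.4],
    [0, 0, 3.6],
    [0, 0, 3.6],
    [0, 0, 3.6]
  ],
  "turn": [0, 0, 0, 0, 0, 0, 0, 0]
}}

```text
t: 23.47
eef_pos: [0.5998, -0.1621, 0.1154]
ee_rot: [-2.364, 2.068, -0.001]
ft_force: [-1.3, 0.7, 2.0]
opening: 0.299
finger_force: 20.0
```

Call:
{"fn": "jog_arm", "kwargs": {
  "slide": [
    [0, 0, 0],
    [0, 0, 0],
    [0, 0, 0],
    [0, 0, 0],
    [0, 0, 0],
    [0, 0, 0],
    [0, 0, -2],
    [0, 0, -5]
  ],
  "turn": [0, 0, 0, 0, 0, 0, 0, 0],
  "jaw": 0.8
}}

```text
t: 24.13
eef_pos: [0.5976, -0.162, 0.1621]
ee_rot: [2.361, -2.067, -0.008]
ft_force: [0.4, -0.0, -0.5]
opening: 0.785
finger_force: 0.0
```

Call:
{"fn": "jog_arm", "kwargs": {
  "slide": [
    [0, 0, -4],
    [0, 0, -8],
    [-4, 0, -9],
    [-6, 0, -9],
    [-6, 0, -9],
    [-6, 0, -9]
  ],
  "turn": [0, 0, 0, 0, 0, 0]
}}

```text
t: 24.63
eef_pos: [0.5915, -0.1016, 0.2553]
ee_rot: [-2.365, 2.066, -0.001]
ft_force: [-0.2, -1.1, -0.1]
opening: 0.799
finger_force: 0.0
```

```bash
python3 g.py .464,-.0585,.24,.13;  python3 look.py w11
```

```text
24.6333 [ 0.5915 -0.1016  0.2553] [-2.3654  2.0663 -0.0008] 0.7988806589795522 0.0 [ 0.155   0.2626 -0.2124 -0.0001 -1.0948 -0.0202]
.464,-.0585,.24,.13 (array([-5.99, 12.06,  1.52]), np.float64(0.004798278391859867))
24.6333 [ 0.5915 -0.1016  0.2553] [-2.3654  2.0663 -0.0008]
```

View pics/w11.png

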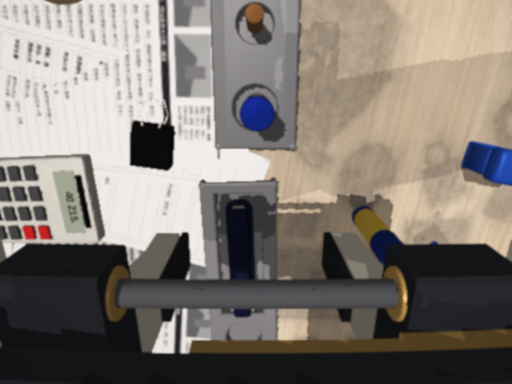

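Glue stick B stands in the larger round pocket at (257,113), and the stapler is in the slot. Now glue stick A.

Call:
{"fn": "jog_arm", "kwargs": {
  "slide": [
    [-1.5, 3, 0],
    [-3, 6, 0],
    [-4.5, 9, 0],
    [-6, 12, 0],
    [-6, 12, 3],
    [-6, 12, 5],
    [-6, 12, 5],
    [-6, 12, 5]
  ],
  "turn": [0, 0, 0, 0, 0, 0, 0, 0],
  "jaw": 0.65
}}

```text
t: 25.35
eef_pos: [0.4644, -0.0597, 0.2042]
ee_rot: [2.362, -2.068, -0.002]
ft_force: [0.1, 0.9, 1.2]
opening: 0.649
finger_force: 0.0
```

```bash
python3 g.py .464,-.0585,.11,.13; python3 look.py w12; python3 - <<'E'
from h import *
import pickle
W=pickle.load(open("w12.pkl","rb"))
print(proj(W,[[.464,-.0585,.092],[.464,-.0585,0]]),[(round(d["conf"],2),d["bbox"]) for d in spot_in("glue_stick_a","wrist")])
E
```

```text
25.35 [ 0.4644 -0.0597  0.2042] [ 2.3617 -2.0677 -0.0019] 0.6489892600782874 0.0 [ 0.2944  0.0984 -0.5525  0.0004 -0.9228 -0.1621]
.464,-.0585,.11,.13 (array([-0.13, -0.  ,  9.42]), np.float64(0.002544469874743882))
25.35 [ 0.4644 -0.0597  0.2042] [ 2.3617 -2.0677 -0.0019]
[[256.435  215.4995]
 [256.0382 177.6105]] [(0.93, [236.6, 165.5, 272.1, 231.8]), (0.6, [21.6, 0.0, 125.2, 56.3]), (0.3, [71.7, 154.1, 131.9, 241.7])]
```

Call:
{"fn": "jog_arm", "kwargs": {
  "slide": [
    [0, 0, 3],
    [0, 0, 6],
    [0, 0, 9],
    [0, 0, 9.5],
    [0, 0, 9.5]
  ],
  "turn": [0, 0, 0, 0, 0]
}}

```text
t: 25.87
eef_pos: [0.4645, -0.0595, 0.109]
ee_rot: [2.362, -2.067, -0.003]
ft_force: [0.3, -0.4, 0.7]
opening: 0.653
finger_force: 0.0
```

Call:
{"fn": "jog_arm", "kwargs": {
  "slide": [
    [0, 0, 0],
    [0, 0, 0],
    [0, 0, 0],
    [0, 0, 0],
    [0, 0, 0],
    [0, 0, 0],
    [0, 0, 0],
    [0, 0, 0]
  ],
  "turn": [0, 0, 0, 0, 0, 0, 0, 0],
  "jaw": 0,
  "squeeze": 20
}}

```text
t: 26.53
eef_pos: [0.4652, -0.059, 0.1105]
ee_rot: [-2.364, 2.068, -0.001]
ft_force: [-0.6, 0.3, 6.7]
opening: 0.296
finger_force: 20.0
```

Call:
{"fn": "jog_arm", "kwargs": {
  "slide": [
    [0, 0, 0],
    [0, 0, 0],
    [0, 0, -3],
    [0, 0, -7],
    [0, 0, -11],
    [0, 0, -13],
    [0, 0, -13],
    [0, 0, -13]
  ],
  "turn": [0, 0, 0, 0, 0, 0, 0, 0]
}}

```text
t: 27.2
eef_pos: [0.4651, -0.0589, 0.2411]
ee_rot: [-2.362, 2.067, -0.003]
ft_force: [0.2, -0.4, -1.3]
opening: 0.297
finger_force: 20.0
```

```bash
python3 g.py .577,.113,.24,.13
```

```text
27.2 [ 0.4651 -0.0589  0.2411] [-2.3618  2.0671 -0.0025] 0.29730446789915416 19.982576072216034 [ 0.2955  0.0562 -0.5029 -0.0002 -1.0084 -0.1624]
.577,.113,.24,.13 (array([-15.55, -13.37,   0.16]), np.float64(0.0028978929033049994))
```

Call:
{"fn": "jog_arm", "kwargs": {
  "slide": [
    [-2.6, -2.3, 0],
    [-5.2, -4.5, 0],
    [-7.8, -6.7, 0],
    [-10.4, -9, 0],
    [-13, -11.2, 0],
    [-15.5, -13.4, 0],
    [-15.5, -13.4, 2],
    [-15.5, -13.4, 5]
  ],
  "turn": [0, 0, 0, 0, 0, 0, 0, 0]
}}

```text
t: 27.87
eef_pos: [0.5786, 0.1145, 0.1896]
ee_rot: [-2.365, 2.065, -0.002]
ft_force: [0.4, -0.5, -2.1]
opening: 0.299
finger_force: 20.0
```

Call:
{"fn": "jog_arm", "kwargs": {
  "slide": [
    [0, 0, 3],
    [0, 0, 4],
    [0, 0, 4],
    [0, 0, 4]
  ],
  "turn": [0, 0, 0, 0]
}}

```text
t: 28.2
eef_pos: [0.5769, 0.1121, 0.1494]
ee_rot: [2.363, -2.067, -0.0]
ft_force: [0.1, -0.4, 0.5]
opening: 0.298
finger_force: 20.0
```

```bash
python3 g.py .577,.113,.115,.13; python3 - <<'E'
from h import *
T=get_image("top");cv2.imwrite("pics/top1.png",cv2.resize(T[90:300,110:390,::-1],None,fx=2.85,fy=2.85,interpolation=cv2.INTER_CUBIC))
E
```

```text
28.2 [0.5769 0.1121 0.1494] [ 2.3628 -2.0672 -0.0004] 0.29809043327628293 19.9824196100235 [ 0.5246  0.3476 -0.3639  0.0005 -0.8614 -0.3917]
.577,.113,.115,.13 (array([-0.09, -0.03,  3.44]), np.float64(0.003245183353076442))
```

Call:
{"fn": "jog_arm", "kwargs": {
  "slide": [
    [-0.1, 0, 1.5],
    [-0.1, 0, 2.5],
    [-0.1, 0, 3.3],
    [-0.1, 0, 3.5],
    [-0.1, 0, 3.5],
    [-0.1, 0, 3.5]
  ],
  "turn": [0, 0, 0, 0, 0, 0]
}}

```text
t: 28.75
eef_pos: [0.5771, 0.1134, 0.1153]
ee_rot: [-2.364, 2.068, -0.001]
ft_force: [0.4, -0.4, -0.8]
opening: 0.298
finger_force: 20.0
```

Call:
{"fn": "jog_arm", "kwargs": {
  "slide": [
    [0, 0, 0],
    [0, 0, 0],
    [0, 0, 0],
    [0, 0, 0],
    [0, 0, 0],
    [0, 0, 0],
    [0, 0, -2],
    [0, 0, -5]
  ],
  "turn": [0, 0, 0, 0, 0, 0, 0, 0],
  "jaw": 0.8
}}

```text
t: 29.42
eef_pos: [0.5751, 0.1126, 0.1624]
ee_rot: [2.359, -2.066, -0.004]
ft_force: [1.3, 1.0, -0.3]
opening: 0.788
finger_force: 0.0
```

Call:
{"fn": "jog_arm", "kwargs": {
  "slide": [
    [0, 0, -4],
    [0, 0, -8],
    [0, 3, -12],
    [0, 7, -16],
    [0, 11, -16],
    [0, 13, -16],
    [0, 13, -16],
    [0, 13, -16]
  ],
  "turn": [0, 0, 0, 0, 0, 0, 0, 0]
}}

```text
t: 30.08
eef_pos: [0.4467, 0.0958, 0.3263]
ee_rot: [-2.363, 2.065, -0.001]
ft_force: [-0.0, -1.3, -0.8]
opening: 0.804
finger_force: 0.0
```

```bash
python3 - <<'E'
from h import *
st=sensors.read_state();print(st["t"],st["eef_pos"],st["finger_force"])
T=get_image("top");W=get_image("wrist")
a=cv2.resize(T[90:300,110:390,::-1],(400,300),interpolation=cv2.INTER_CUBIC);b=cv2.resize(get_image("scene")[140:310,150:400,::-1],(400,300))
c=cv2.resize(W[:,:,::-1],(400,300))
cv2.imwrite("pics/f.png",np.vstack([np.hstack([a,b]),np.hstack([c,0*c])]))
E
```

```text
30.0833 [0.4467 0.0958 0.3263] 0.0
```

View pics/f.png

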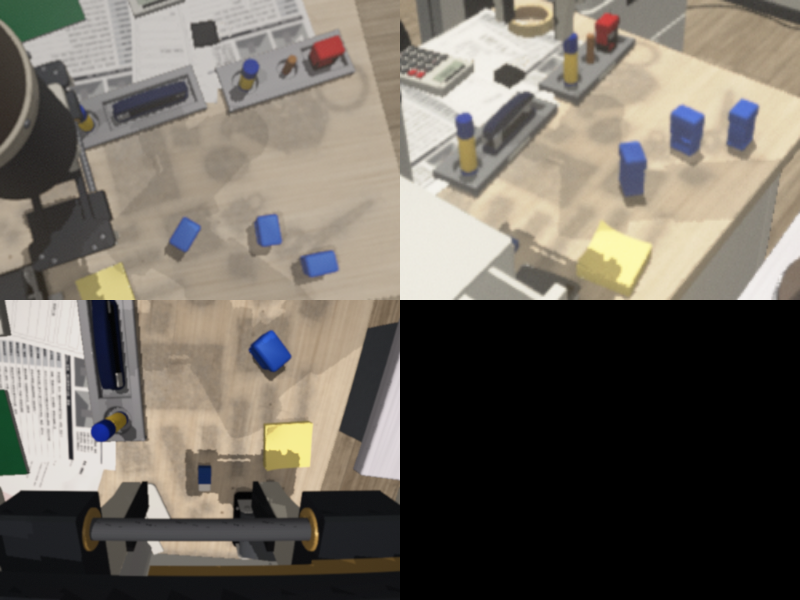

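All five things stand upright in their pockets: glue (248,75), seal (290,65) and stamp (325,52) in one holder, stapler (150,100) and glue (85,120) in the other. The eraser and the clip have not moved, and the gripper is clear.

```bash
python3 -c "
from cell import *
print(workorder.close_job())"
```

```text
the job is handed in; nothing more can be done
None
```

Both desk kits are made up and the job was handed in at about 30 s; the last pictures show all five things upright in their pockets and the eraser and binder clip where they lay, but the hand-in gave no verdict.

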